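# Hasp the food keeper and pump it down

### The job

The vacuum food keeper is shut but not fastened: swing its hasp over from the lid and press it down the front until it snaps fully home on the sprung catch. Then swing the red-tabbed pump lever on the lid right to its stop and let it spring all the way back. Press gently, no harder than the snap needs, keep the lid shut, and leave the other things on the shelf where they are.

Things in the scene. Friction and masses are not known exactly. Their poses are not given: they have to be found in the camera images.
- keeper: White vacuum food keeper, fixed on rubber feet, 170 (x) by 220 (y) by 120 mm high, under a bamboo lid 14 mm thick whose top is at 134 mm. Origin: centre of the underside, on the shelf; z up, its front face (hasp side) is at x = -85 mm in its own frame and looks to the robot's right (world -y), turned 10 degrees towards to 35 degrees away from the robot.
- keeper_lid (a joint): Angle of the 0.6 kg bamboo lid about the hinge along its rear (+x) top edge, rad: 0 shut (as at the start), grows as the front edge lifts. Only its weight holds it.
- hasp (a joint): Hasp angle, rad, about keeper y: 0 home, hanging down the front face; 1.57 straight out in front; 3.14 straight up; more leans back over the lid (stop 4.1). It stays where left. From about 0.22 to 0.1 a sprung catch resists (7 to 12 N at the bar), then holds it within 0 to 0.04. Push the bar's outer side: below/behind while leaning back, on top when out in front, keeper -x when home.
- hasp_hinge (a point): Middle of the hasp's hinge line, which runs along keeper y: keeper frame x = -93, y = 0, z = 127 mm.
- hasp_bar (a point): Centre of the orange finger bar (16 mm thick, 50 mm long along keeper y) at the end of the dark steel hasp plate (5 mm thick, 60 mm wide): 78 mm along the plate from the hinge line, 9 mm off its outer side; home at keeper x = -102, z = 49 mm, proud of the catch. A gripper pointing straight down may strike the lid edge there: tilt its body away from the keeper.
- pump_lever (a joint): Angle of the pump lever, rad, about the vertical axis up through its pivot: 0 at rest, pointing to keeper +y; its tab swings towards the front (keeper -x) to the stop at 0.9. A spring returns it; about 1 N at rest to 3 N at the stop, at the tab.
- lever_pivot (a point): Foot of the lever's pivot on the lid's top: keeper frame x = 50, y = -60, z = 134 mm. The hub is 40 mm across and 16 mm high.
- lever_tab (a point): Centre of the red upright tab at the lever's end, 90 mm from the pivot and 25 mm above the lid's top; the tab is 8 mm thick (keeper x at rest), 26 mm along the lever, from 9 to 41 mm above the lid. The grey arm is 16 mm wide, 9 to 15 mm above the lid.
- bowl: Matte black ceramic bowl, 140 mm across, 60 mm high, origin centre of underside. Bystander.
- jar: Empty clear plastic jar, open, 90 mm across, 120 mm high, origin centre of underside. Bystander.
- jar_cap: White screw cap of the jar, lying flat, 94 mm across, 16 mm high, origin centre of underside. Bystander.
- mug: Blue mug, 80 mm across, 85 mm high, origin centre of underside. Bystander.
- tea_tin: Green tea tin, 72 mm across, 110 mm high, origin centre of underside. Bystander.
- spoon: Stainless spoon 200 mm long lying diagonally, origin near its middle. Bystander.
- organiser: Two-drawer bamboo organiser, 200 by 250 by 170 mm high, fixed at the left side, origin centre of underside. Bystander.

How it is judged:
By the outcome, as a careful person would: the job done as asked, in the order asked, and still so for the second after the job is handed in, with the robot touching nothing.
It also fails if it takes over 64 s, if anything falls off the work surface, if the arm or the gripper's body presses on something with over 40 N, if the wrist force passes 120 N, or if a joint passes its speed limit or range.

### The arm

A 7-joint arm with a two-finger parallel gripper is mounted at the origin on the work surface. World frame = base frame: x ahead of the robot, y to its left, z up, the work surface at z = 0. Lengths are in m, angles in degrees, forces in N, time in s.
With the tool pointing down it reaches from about 0.4 to 0.925 m from the base axis. Payload 5.6 kg.
Tool frame: the origin (TCP) lies at the very end of the fingers, on their centre line; the grasp point (between the pads) lies 19 mm behind it; z points along the fingers, y is the line along which they close (so a half turn about z gives the same grasp; the last joint's range is limited). The gripper opens to 85 mm and grips with 20 to 120 N. Pads are 22 mm wide; open, the fingers measure 114 mm over their backs; the gripper's body (76 mm by 85 mm) begins 54 mm behind the grasp point. The pads swing forward as they close: fully open they stand 13 mm farther back than shut.
Start: joints at [61.65, 26.786, -0.665, 91.828, 0.344, 61.387, -3.226], TCP at [0.284, -0.585, 0.231] pointing down, gripper open.
Joint ranges: [-144.91, 144.91], [-17.63, 115.5], [-89.93, 88.59], [15.96, 139.68], [-74.01, 254.01], [8.47, 105.57], [-167.45, 167.45]. Speed limits (degrees/s): [147.25, 147.25, 180, 180, 180, 180, 180].

### API

Orientations are given as a 3x3 rotation matrix whose columns are the frame's x, y, z axes.
In Python, from station import sensors, cams, bot gives the robot as it stands. The module is installed in compiled form; this text tells all that it offers.
- The arm moves only by the tool step_arm, never from a script. Its argument "moves" is one flat list of numbers, 7 for each row, row after row: the shift along the tool's x, y, z in m, then the turn, a rotation vector about the tool's x, y, z in degrees, then the opening, from 0 (shut) to 1 (fully open). In form: [tx, ty, tz, ax, ay, az, gripper, tx, ty, tz, ax, ay, az, gripper, ...]. A call has 1 to 5 rows; each row is the pose to reach, as a shift and turn from the pose commanded when the call began, along the tool's axes at that moment; what a row does not reach only later rows make up. A row lasts 1/8 s, in which the tool goes at most 62.5 mm and 10.7 degrees, less where a joint would pass 70% of its speed; a pose out of reach is approached as far as the arm can. A call with a gripper value outside its range is refused whole. The fingers move at their own pace and stop on an object; "newtons" is the grip in N (left out, the last holds). Time passes only in rows, so rows that repeat a pose let the fingers close. It gives the time, the measured TCP pose, the force, the opening and the grip force at its end, in the units of the state.
- sensors.state(): the state, without advancing time (a new reading comes with each control period).
- cams.get_image(name): name is "scene" or "side" or "wrist"; returns a dict with "img" (480x640x3 uint8, red, green, blue), "fx", "fy", "cx", "cy" (pixels), "extrinsics" (4x4, takes a point from world to camera coordinates). Camera axes: x right, y down, z forward; pixel columns grow to the right and rows downward; lengths in m; the calibration is good to about 2 mm. A picture is of the moment at which its call begins. There is no depth.
- bot.finish_job(): hands the job in; it is judged then, once.
The state is a dict: "time_s": time; "joint_positions": joint angles; "qvel": joint speeds; "joint_efforts": joint torques, N m; "position": TCP position; "tcp_rot": TCP orientation; "wrist_force": force on the tool from outside, world axes, zero at the start; "torque": the same for the moment, N m; "width": finger opening in m; "grip_force": force on a finger pad.
Only numpy, scipy, OpenCV 4.12 (cv2) and the standard library are available. Lean on these libraries where they do the work, as an engineer would, in place of code of your own. Each camera call takes 0.05 s, during which the arm holds its last target. There are 200 camera calls.

## Working session

There is one attempt and no reset: what is moved stays moved. The work goes in short steps, Python scripts to look and compute and a tool call to move; the robot and the scene stay as the last step left them, time stands still between calls to the robot, and variables do not carry over. Pictures are saved under pics/ and viewed, at most 10 in all, crops included, and the job is handed in when it is done.

Besides the shell and the picture viewer there is one more tool, called after ">>>" by a JSON object that holds its "method" and its "body", one argument or row to a line. step_arm: Moves the arm, as the interface text tells. Its arguments: {"type":"object","properties":{"moves":{"type":"array"},"newtons":{"type":"number"}},"required":["moves"]}

```bash
mkdir -p pics; python3 - <<'E'
from station import sensors, cams, bot
import cv2,numpy as np,pickle
s=sensors.state();print(s['time_s'],s['position'],s['tcp_rot'],s['width'])
D={}
for n in ['scene','side','wrist']:
    d=cams.get_image(n);D[n]=d;cv2.imwrite(f'pics/{n}0.png',d['img'][:,:,::-1]);E=np.array(d['extrinsics']);print(n,d['fx'],d['cx'],d['cy'],(-E[:3,:3].T@E[:3,3]).round(3),E[2,:3].round(2))
pickle.dump(D,open('v0.pkl','wb'))
E
```

```text
0.0 [ 0.28346681 -0.5842859   0.23031438] [[ 8.99685463e-01  4.36537804e-01 -9.02172377e-04]
 [ 4.36538721e-01 -8.99684052e-01  1.59738923e-03]
 [-1.14349313e-04 -1.83098105e-03 -9.99998317e-01]] 0.08525149405312052
scene 502.15397705041465 326.0821772329641 232.89653534793487 [ 1.242 -0.715  0.745] [-0.56  0.64 -0.52]
side 546.8587692981841 329.4537499722616 233.43565930292922 [0.174 0.944 1.186] [ 0.28 -0.64 -0.72]
wrist 411.2240053973185 318.43498561373406 245.99083976197343 [ 0.355 -0.548  0.374] [-0.28 -0.13 -0.95]
```

View pics/scene0.png

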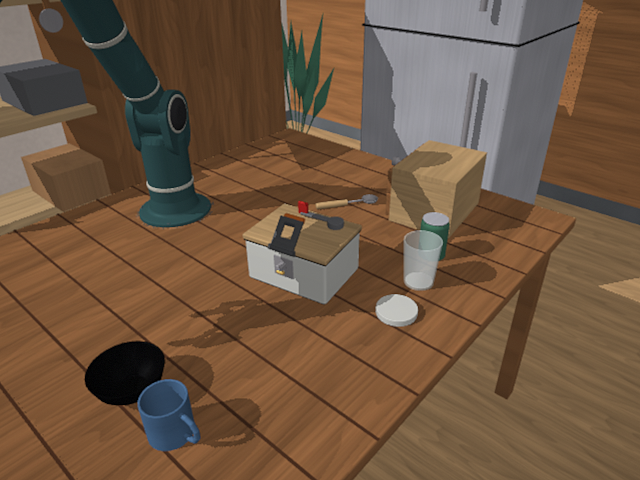

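View pics/side0.png

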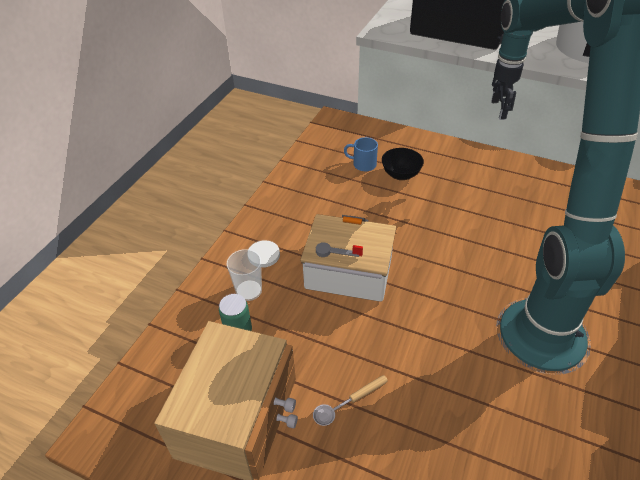

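The scene view shows the keeper at (300,250), with its front facing lower-left, the hasp leaning back over the lid and the red tab at (303,207). The side view shows the lid at about (350,243), the orange bar at (353,219) and the red tab at (358,251). The bowl and mug stand clear in front. Next I'll zoom in for the corners.

```bash
python3 - <<'E'
import pickle,cv2,numpy as np
D=pickle.load(open('v0.pkl','rb'))
a=cv2.resize(D['scene']['img'][190:310,235:370],None,fx=4,fy=4,interpolation=cv2.INTER_CUBIC)[:, :540]
b=cv2.resize(D['side']['img'][205:310,295:405],None,fx=4,fy=4,interpolation=cv2.INTER_CUBIC)
c=np.zeros((480,990,3),np.uint8);c[:480,:540]=a;c[:420,550:990]=b
c=cv2.resize(c,None,fx=.8,fy=.8)
cv2.imwrite('pics/crop.png',c[:,:,::-1])
for n in ['scene','side']:
    h=cv2.cvtColor(D[n]['img'],cv2.COLOR_RGB2HSV).astype(int);H,S,V=h[...,0],h[...,1],h[...,2]
    roi=np.zeros(H.shape,bool)
    roi[195:310,240:400]=1
    for nm,m in [('red',((H<4)|(H>176))&(S>180)&(V>90)),('orange',(H>=4)&(H<14)&(S>200)&(V>120))]:
        k,_,st,c=cv2.connectedComponentsWithStats((m&roi).astype(np.uint8))
        for i in range(1,k):
            if st[i,4]>15:print(n,nm,st[i],c[i])
E
```

```text
scene red [298 201  10  12  99] [302.61616162 206.56565657]
scene orange [285 214  18   7  47] [293.80851064 216.89361702]
side red [353 246  10  10  76] [357.17105263 249.76315789]
```

View pics/crop.png

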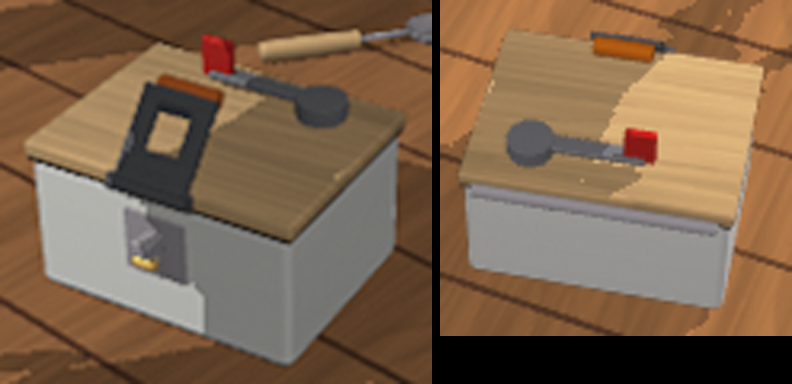

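```bash
cat >h.py <<'E'
import numpy as np
def ray(d,u,v):
    E=np.array(d['extrinsics']);r=E[:3,:3].T@np.array([(u-d['cx'])/d['fx'],(v-d['cy'])/d['fy'],1]);return -E[:3,:3].T@E[:3,3],r/np.linalg.norm(r)
def plane(d,u,v,z):
    o,r=ray(d,u,v);return o+r*(z-o[2])/r[2]
def tri(*L):
    A=np.zeros((3,3));b=np.zeros(3);P=[]
    for d,u,v in L:
        o,r=ray(d,u,v);M=np.eye(3)-np.outer(r,r);A+=M;b+=M@o;P.append((M,o))
    x=np.linalg.solve(A,b);return x,[np.linalg.norm(M@(x-o)) for M,o in P]
E
python3 - <<'E'
import pickle;from h import *
D=pickle.load(open('v0.pkl','rb'));S,T=D['scene'],D['side']
sc=lambda x,y:(S,235+x/3.2,190+y/3.2); sd=lambda x,y:(T,295+(x-440)/3.2,205+y/3.2)
pts={'F+y':((28,146),(764,69)),'R+y':((160,44),(736,217)),'R-y':((405,113),(461,180)),'hubtop':((322,100),(531,138)),'F-y':((292,228),(506,31))}
for k,(a,b) in pts.items():
    print(k,tri(sc(*a),sd(*b)),plane(*sc(*a),.134).round(4),plane(*sd(*b),.134).round(4))
print('tab',tri((S,302.6,206.6),(T,357.2,249.8)))
print('bar',tri((S,293.8,217),sd(624,50)))
a=plane(*sc(28,146),.134);
E
```

```text
F+y (array([ 0.43916623, -0.0939709 ,  0.12599715]), [np.float64(0.004411189217653887), np.float64(0.004411189217653827)]) [ 0.4548 -0.1012  0.134 ] [ 0.4344 -0.0902  0.134 ]
R+y (array([0.40616148, 0.07474272, 0.12960582]), [np.float64(0.004773404913374948), np.float64(0.004773404913375028)]) [0.4177 0.0699 0.134 ] [0.4019 0.0745 0.134 ]
R-y (array([0.6222877 , 0.12046489, 0.12673293]), [np.float64(0.0028363386566706487), np.float64(0.0028363386566708946)]) [0.6321 0.1119 0.134 ] [0.617  0.1244 0.134 ]
hubtop (array([0.58198958, 0.07140698, 0.1446636 ]), [np.float64(0.0028385514019899317), np.float64(0.0028385514019898723)]) [0.5731 0.0864 0.134 ] [0.584  0.0605 0.134 ]
F-y (array([ 0.65932889, -0.05031396,  0.1287726 ]), [np.float64(0.001975466519373759), np.float64(0.0019754665193735836)]) [ 0.6662 -0.0552  0.134 ] [ 0.6555 -0.0468  0.134 ]
tab (array([0.49347386, 0.05439493, 0.1594754 ]), [np.float64(0.0012489794304513793), np.float64(0.001248979430451334)])
bar (array([ 0.53701745, -0.02040018,  0.17930444]), [np.float64(0.0014598758880618363), np.float64(0.0014598758880618864)])
```

```bash
cat >>h.py <<'E'
from scipy.spatial.transform import Rotation as Ro
t=np.radians(11.5);O=np.array([.5325,.012,0]);ex=np.array([-np.sin(t),np.cos(t),0]);ey=np.array([-np.cos(t),-np.sin(t),0]);K=np.c_[ex,ey,[0,0,1]]
def Rt(a,tw=0):
    B=np.c_[-ey,-ex,[0,0,-1.]];return B@Ro.from_rotvec([a,0,0],degrees=True).as_matrix()
def show():
    from station import sensors
    s=sensors.state();p=np.array(s['position']);R=np.array(s['tcp_rot'])
    print('t',s['time_s'],'keeper mm',(K.T@(p-O)*1e3).round(1),'F keeper',(K.T@s['wrist_force']).round(2),'q',np.round(s['joint_positions'],0));return p,R
def rel(wps):
    p,R=show()
    for x,y,z,a in wps:
        q=O+K@(np.array([x,y,z])/1e3);print((R.T@(q-p)).round(4),Ro.from_matrix(R.T@Rt(a)).as_rotvec(degrees=True).round(2))
def bar(th):
    s,c=np.sin(th),np.cos(th);return -93-78*s-9*c,127-78*c+9*s
E
python3 -c "
from h import *
rel([(-250,150,260,0),(10,0,260,0)])"
```

```text
t 0.15 keeper mm [-534.8  362.9  230.5] F keeper [-0.92  0.76  0.11] q [62. 27. -1. 92.  0. 61. -3.]
[ 0.2769 -0.2231 -0.0292] [-8.000e-02  1.000e-02  1.438e+01]
[ 0.4868 -0.4376 -0.0289] [-8.000e-02  1.000e-02  1.438e+01]
```

>>> {"method": "step_arm", "body": {
  "moves": [0.04,-0.035,-0.03,0,0,3,0,0.08,-0.07,-0.03,0,0,6,0,0.12,-0.105,-0.03,0,0,9,0,0.16,-0.14,-0.03,0,0,12,0,0.2,-0.18,-0.03,0,0,14.4,0]
}}

```text
time_s: 0.78
position: [0.3856, -0.3339, 0.2612]
tcp_rot: [[0.98, 0.197, 0.0], [0.197, -0.98, -0.0], [0.0, 0.0, -1.0]]
wrist_force: [0.7, 1.0, 0.1]
width: -0.0002
grip_force: 0.0
```

```bash
python3 -c "
from h import *
rel([(10,0,260,0)])"
```

```text
t 0.775 keeper mm [-309.7  212.9  261.2] F keeper [ 0.85 -0.88  0.1 ] q [ 42.  12.  -5. 109.   1.  59. -43.]
[ 0.2123 -0.3201  0.0012] [ 0.01 -0.   -0.12]
```

>>> {"method": "step_arm", "body": {
  "moves": [0.03,-0.045,0,0,0,0,0,0.06,-0.09,0,0,0,0,0,0.095,-0.14,0,0,0,0,0,0.13,-0.19,0,0,0,0,0,0.165,-0.245,0,0,0,0,0]
}}

```text
time_s: 1.4
position: [0.4975, -0.0635, 0.2613]
tcp_rot: [[0.98, 0.198, 0.0], [0.198, -0.98, -0.0], [0.0, 0.0, -1.0]]
wrist_force: [1.3, 0.1, 0.1]
width: 0.0001
grip_force: 0.0
```

>>> {"method": "step_arm", "body": {
  "moves": [0.024,-0.038,0,0,0,0,0,0.047,-0.075,0,0,0,0,0,0.047,-0.075,0.03,0,0,0,0,0.047,-0.075,0.05,0,0,0,0,0.047,-0.075,0.06,0,0,0,0]
}}

```text
time_s: 2.02
position: [0.5275, 0.0177, 0.2]
tcp_rot: [[0.98, 0.199, -0.002], [0.199, -0.98, -0.0], [-0.002, -0.0, -1.0]]
wrist_force: [0.6, -0.3, -0.1]
width: -0.0
grip_force: 0.0
```

```bash
python3 - <<'E'
from h import *
rel([(10,0,165,0)])
from station import cams
import cv2,pickle
D={n:cams.get_image(n) for n in ['scene','side','wrist']};pickle.dump(D,open('v1.pkl','wb'))
a=cv2.resize(D['scene']['img'][150:310,220:390],None,fx=2.3,fy=2.3);b=cv2.resize(D['side']['img'][150:310,270:440],None,fx=2.3,fy=2.3)
cv2.imwrite('pics/c1.png',np.hstack([a,b])[:,:,::-1])
E
```

```text
t 2.025 keeper mm [  6.6   3.8 200. ] F keeper [-0.43 -0.48 -0.07] q [ 11.  19. -20. 110.   8.  53. -91.]
[ 0.0038 -0.0034  0.035 ] [-0.02  0.12 -0.01]
```

View pics/c1.png

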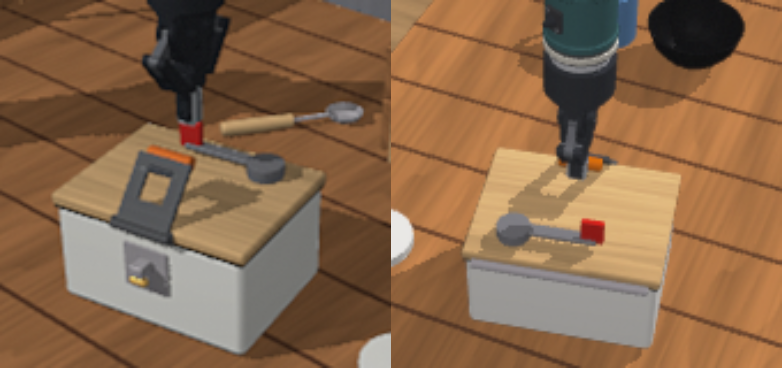

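>>> {"method": "step_arm", "body": {
  "moves": [0.004,0,0.02,0,0,0,0,0.004,0,0.035,0,0,0,0,0.004,0.008,0.035,0,0,0,0,0.004,0.016,0.034,0,0,0,0,0.004,0.024,0.032,0,0,0,0]
}}

```text
time_s: 2.8
position: [0.537, -0.0032, 0.1705]
tcp_rot: [[0.98, 0.199, 0.0], [0.199, -0.98, 0.003], [0.001, -0.003, -1.0]]
wrist_force: [-5.0, 11.6, 9.5]
width: -0.0003
grip_force: 6.7
```

>>> {"method": "step_arm", "body": {
  "moves": [0,0.008,-0.003,0,0,0,0,0,0.016,-0.006,0,0,0,0,0,0.024,-0.009,0,0,0,0,0,0.032,-0.012,0,0,0,0,0,0.04,-0.014,0,0,0,0]
}}

```text
time_s: 3.42
position: [0.5454, -0.0451, 0.1841]
tcp_rot: [[0.98, 0.199, 0.002], [0.199, -0.98, -0.0], [0.001, 0.001, -1.0]]
wrist_force: [0.1, 0.7, 1.8]
width: 0.0004
grip_force: 0.6
```

```bash
cat > look.py <<'E'
import sys
from h import *
show()
from station import cams
import cv2
D={n:cams.get_image(n) for n in ['scene','side']}
a=cv2.resize(D['scene']['img'][150:310,220:390],None,fx=2.3,fy=2.3);b=cv2.resize(D['side']['img'][150:310,270:440],None,fx=2.3,fy=2.3)
cv2.imwrite(f'pics/{sys.argv[1]}.png',np.hstack([a,b])[:,:,::-1])
E
python3 look.py c2
```

```text
t 3.425 keeper mm [-58.5  -1.3 184.1] F keeper [ 0.68 -0.21  1.82] q [ 16.  22. -18. 108.   8.  52. -85.]
```

View pics/c2.png

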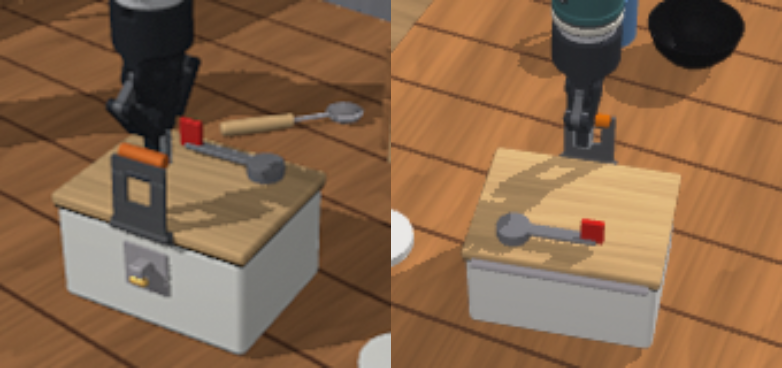

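>>> {"method": "step_arm", "body": {
  "moves": [0,0.008,0,0,0,0,0,0,0.016,0,0,0,0,0,0,0.024,0,0,0,0,0,0,0.032,0.001,0,0,0,0,0,0.04,0.003,0,0,0,0]
}}

```text
time_s: 4.15
position: [0.5529, -0.0841, 0.1801]
tcp_rot: [[0.98, 0.199, -0.0], [0.199, -0.98, -0.0], [-0.0, 0.0, -1.0]]
wrist_force: [0.1, 0.9, -1.5]
width: 0.0001
grip_force: 0.3
```

>>> {"method": "step_arm", "body": {
  "moves": [0,0.006,0.002,0,0,0,0,0,0.012,0.004,0,0,0,0,0,0.018,0.006,0,0,0,0,0,0.01,-0.015,0,0,0,0,0,0.01,-0.06,0,0,0,0]
}}

```text
time_s: 4.78
position: [0.5535, -0.0929, 0.239]
tcp_rot: [[0.98, 0.2, -0.005], [0.2, -0.98, 0.001], [-0.004, -0.002, -1.0]]
wrist_force: [0.5, 0.2, -0.9]
width: 0.0001
grip_force: 0.0
```

```bash
python3 look.py c3
```

```text
t 4.775 keeper mm [-107.     0.4  239. ] F keeper [ 0.06 -0.55 -0.91] q [ 20.  19. -17. 103.   7.  59. -78.]
```

View pics/c3.png

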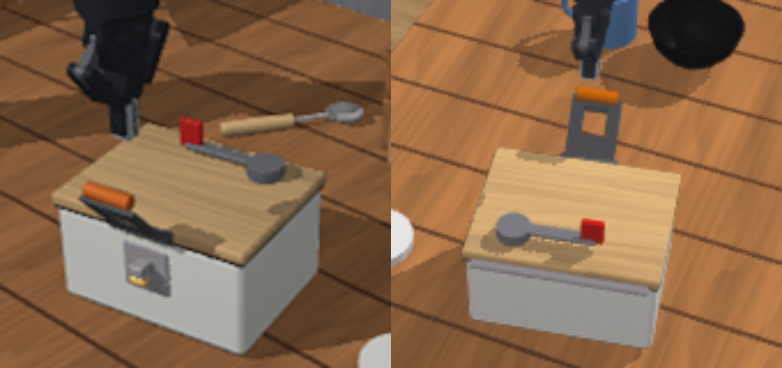

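>>> {"method": "step_arm", "body": {
  "moves": [0,0.008,0,10,0,0,0,0,0.015,0,20,0,0,0,0,0.022,0,30,0,0,0,0,0.03,0,40,0,0,0,0,0.03,0.005,40,0,0,0]
}}

```text
time_s: 5.5
position: [0.56, -0.1275, 0.2313]
tcp_rot: [[0.981, 0.144, -0.127], [0.192, -0.751, 0.631], [-0.005, -0.644, -0.765]]
wrist_force: [-0.2, 0.4, -0.7]
width: 0.0002
grip_force: 0.0
```

```bash
python3 -c "
from h import *
rel([(-138,0,215,40),(-148,0,190,40),(-158,0,170,40),(-164,0,150,40),(-168,0,125,40),(-168,0,105,40),(-166,0,90,40)])"
```

```text
t 5.5 keeper mm [-142.2    0.9  231.3] F keeper [ 0.42  0.12 -0.72] q [ 40.  36. -22.  89. -21.  80. -51.]
[0.0009 0.0073 0.0152] [-0.09 -0.09 -0.52]
[0.0011 0.031  0.0279] [-0.09 -0.09 -0.52]
[0.0013 0.0515 0.0367] [-0.09 -0.09 -0.52]
[0.0014 0.069  0.0482] [-0.09 -0.09 -0.52]
[0.0016 0.0882 0.0647] [-0.09 -0.09 -0.52]
[0.0017 0.1011 0.08  ] [-0.09 -0.09 -0.52]
[0.0017 0.1092 0.0928] [-0.09 -0.09 -0.52]
```

Reachable. Next I push the bar down over the front.

>>> {"method": "step_arm", "body": {
  "moves": [0,0.007,0.015,0,0,0,0,0,0.019,0.021,0,0,0,0,0,0.031,0.028,0,0,0,0,0,0.041,0.032,0,0,0,0,0,0.052,0.037,0,0,0,0]
}}

```text
time_s: 6.12
position: [0.5664, -0.1476, 0.1755]
tcp_rot: [[0.981, 0.152, -0.117], [0.192, -0.761, 0.62], [0.005, -0.631, -0.776]]
wrist_force: [-0.1, -22.9, 15.3]
width: -0.0001
grip_force: 13.1
```

>>> {"method": "step_arm", "body": {
  "moves": [0,0.009,0.006,0,0,0,0,0,0.018,0.012,0,0,0,0,0,0.027,0.02,0,0,0,0,0,0.036,0.028,0,0,0,0,0,0.043,0.036,0,0,0,0]
}}

```text
time_s: 6.75
position: [0.566, -0.1474, 0.1179]
tcp_rot: [[0.98, 0.153, -0.128], [0.2, -0.751, 0.63], [0.0, -0.643, -0.766]]
wrist_force: [-0.5, 0.7, 0.2]
width: 0.0001
grip_force: 0.1
```

```bash
python3 look.py c4; python3 -c "
from h import *
rel([(-168,0,105,40),(-166,0,90,40),(-163,0,72,40),(-157,0,58,40),(-147,0,50,40),(-137,0,44,40),(-121,0,40,40)])"
```

```text
t 6.75 keeper mm [-162.9   -1.   117.9] F keeper [0.83 0.39 0.15] q [ 40.  45. -20.  90. -19.  72. -46.]
t 6.85 keeper mm [-161.5   -0.4  117. ] F keeper [ 0.01 -0.44 -0.83] q [ 40.  45. -20.  90. -19.  72. -46.]
[-0.0004  0.0127  0.005 ] [-0.12  0.16  0.01]
[-0.0003  0.0208  0.0178] [-0.12  0.16  0.01]
[-0.0003  0.0301  0.0335] [-0.12  0.16  0.01]
[-0.0003  0.0345  0.048 ] [-0.12  0.16  0.01]
[-0.0002  0.0321  0.0606] [-0.12  0.16  0.01]
[-0.0002  0.0283  0.0716] [-0.12  0.16  0.01]
[-0.0001  0.0186  0.085 ] [-0.12  0.16  0.01]
```

View pics/c4.png

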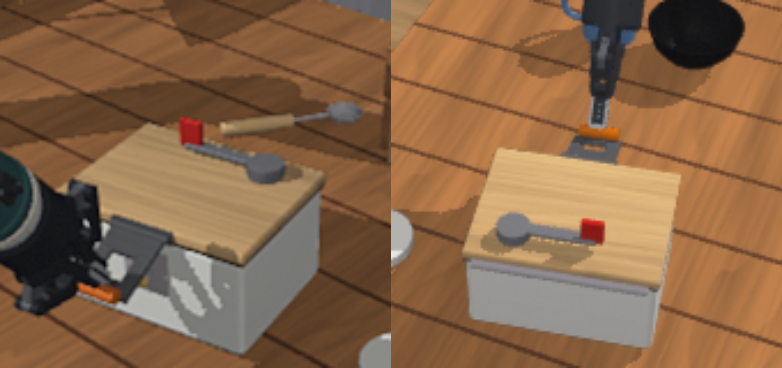

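```bash
python3 -c "
from h import *
rel([(-175,0,122,40),(-175,0,110,40),(-171,0,98,40),(-167,0,87,40),(-162,0,75,40)])"
```

```text
t 6.85 keeper mm [-161.5   -0.4  117. ] F keeper [ 0.01 -0.44 -0.83] q [ 40.  45. -20.  90. -19.  72. -46.]
[-0.0004  0.0071 -0.0125] [-0.12  0.16  0.01]
[-0.0004  0.0148 -0.0033] [-0.12  0.16  0.01]
[-0.0004  0.0195  0.0084] [-0.12  0.16  0.01]
[-0.0003  0.0235  0.0194] [-0.12  0.16  0.01]
[-0.0003  0.0274  0.0318] [-0.12  0.16  0.01]
```

>>> {"method": "step_arm", "body": {
  "moves": [0,0.007,-0.0125,0,0,0,0,0,0.015,-0.004,0,0,0,0,0,0.019,0.005,0,0,0,0,0,0.021,0.012,0,0,0,0,0,0.023,0.019,0,0,0,0]
}}

```text
time_s: 7.48
position: [0.5667, -0.1526, 0.0884]
tcp_rot: [[0.98, 0.153, -0.129], [0.2, -0.75, 0.63], [-0.0, -0.643, -0.766]]
wrist_force: [0.8, -0.7, 1.4]
width: -0.0001
grip_force: 0.2
```

>>> {"method": "step_arm", "body": {
  "moves": [0,0.002,0.005,0,0,0,0,0,0.003,0.01,0,0,0,0,0,0.0035,0.015,0,0,0,0,0,0.004,0.02,0,0,0,0,0,0.004,0.024,0,0,0,0]
}}

```text
time_s: 8.1
position: [0.5646, -0.1409, 0.0678]
tcp_rot: [[0.98, 0.153, -0.128], [0.199, -0.751, 0.63], [0.0, -0.643, -0.766]]
wrist_force: [-0.8, -0.4, -0.1]
width: 0.0002
grip_force: 0.2
```

```bash
python3 look.py c5; python3 -c "
from h import *
rel([(-147,0,50,40),(-137,0,44,40),(-129,0,42,40),(-121,0,40,40)])"
```

```text
t 8.1 keeper mm [-156.2   -0.9   67.8] F keeper [-0.23  0.84 -0.1 ] q [ 40.  49. -20.  91. -18.  68. -44.]
t 8.2 keeper mm [-156.    -0.7   67.7] F keeper [-0.03  0.3   0.39] q [ 40.  49. -20.  91. -18.  68. -44.]
[-0.0007  0.0045  0.0193] [-0.02  0.02 -0.01]
[-0.0007  0.0007  0.0303] [-0.02  0.02 -0.01]
[-0.0007 -0.0041  0.037 ] [-0.02  0.02 -0.01]
[-0.0007 -0.009   0.0437] [-0.02  0.02 -0.01]
```

View pics/c5.png

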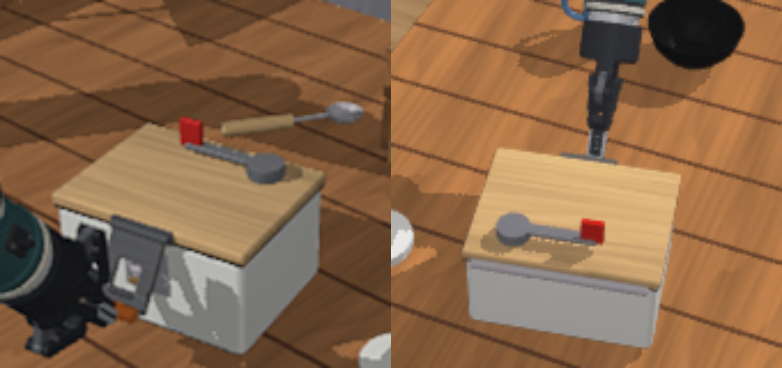

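>>> {"method": "step_arm", "body": {
  "moves": [0,0.002,0.006,0,0,0,0,0,0.003,0.011,0,0,0,0,0,0.004,0.016,0,0,0,0,0,0.003,0.02,0,0,0,0,0,0.002,0.023,0,0,0,0]
}}

```text
time_s: 8.82
position: [0.5618, -0.1281, 0.0488]
tcp_rot: [[0.98, 0.152, -0.128], [0.199, -0.751, 0.63], [-0.0, -0.643, -0.766]]
wrist_force: [1.3, -1.2, -0.4]
width: 0.0003
grip_force: 0.4
```

>>> {"method": "step_arm", "body": {
  "moves": [0,-0.001,0.002,0,0,0,0,0,-0.002,0.004,0,0,0,0,0,-0.003,0.006,0,0,0,0,0,-0.003,0.007,0,0,0,0,0,-0.003,0.007,0,0,0,0]
}}

```text
time_s: 9.45
position: [0.5605, -0.1212, 0.0457]
tcp_rot: [[0.98, 0.153, -0.128], [0.199, -0.75, 0.63], [-0.0, -0.643, -0.766]]
wrist_force: [-0.8, -0.5, -0.9]
width: -0.0
grip_force: 0.0
```

```bash
python3 -c "
from h import *
rel([(-137,0,44,40),(-129,0,42,40),(-121,0,40,40)])"
```

```text
t 9.45 keeper mm [-136.1   -0.9   45.7] F keeper [-0.36  0.87 -0.85] q [ 39.  50. -20.  93. -19.  64. -44.]
[-0.0009  0.0018  0.0008] [-0.02 -0.   -0.  ]
[-0.0009 -0.003   0.0074] [-0.02 -0.   -0.  ]
[-0.0009 -0.0079  0.0141] [-0.02 -0.   -0.  ]
```

Approaching the catch. From here I push along keeper +x at about 1 mm per row.

>>> {"method": "step_arm", "body": {
  "moves": [0,-0.0008,0.0008,0,0,0,0,0,-0.0016,0.0016,0,0,0,0,0,-0.0024,0.0024,0,0,0,0,0,-0.0032,0.0032,0,0,0,0,0,-0.004,0.004,0,0,0,0]
}}

```text
time_s: 10.07
position: [0.5595, -0.1165, 0.0447]
tcp_rot: [[0.98, 0.152, -0.127], [0.199, -0.752, 0.629], [-0.0, -0.642, -0.767]]
wrist_force: [0.5, -1.4, -3.1]
width: 0.0002
grip_force: 1.7
```

>>> {"method": "step_arm", "body": {
  "moves": [0,-0.0005,0.0005,0,0,0,0,0,-0.001,0.001,0,0,0,0,0,-0.0015,0.0015,0,0,0,0,0,-0.002,0.002,0,0,0,0,0,-0.0025,0.0025,0,0,0,0]
}}

```text
time_s: 10.7
position: [0.5591, -0.1146, 0.0442]
tcp_rot: [[0.98, 0.152, -0.126], [0.197, -0.753, 0.627], [0.0, -0.64, -0.768]]
wrist_force: [2.3, -6.9, -5.0]
width: -0.0003
grip_force: 4.3
```

>>> {"method": "step_arm", "body": {
  "moves": [0,0.0038,-0.0032,0,0,0,0,0,-0.0007,-0.0086,0,0,0,0,0,-0.0022,-0.0073,0,0,0,0,0,-0.0037,-0.006,0,0,0,0,0,-0.0045,-0.0054,0,0,0,0]
}}

```text
time_s: 11.32
position: [0.5598, -0.1138, 0.0527]
tcp_rot: [[0.98, 0.153, -0.125], [0.198, -0.752, 0.629], [0.002, -0.641, -0.768]]
wrist_force: [0.2, -6.1, 5.6]
width: 0.0004
grip_force: 4.3
```

>>> {"method": "step_arm", "body": {
  "moves": [0,-0.0006,0.0005,0,0,0,0,0,-0.0012,0.001,0,0,0,0,0,-0.0018,0.0015,0,0,0,0,0,-0.0024,0.002,0,0,0,0,0,-0.003,0.0025,0,0,0,0]
}}

```text
time_s: 11.95
position: [0.5597, -0.1131, 0.0525]
tcp_rot: [[0.981, 0.152, -0.122], [0.195, -0.755, 0.626], [0.003, -0.637, -0.771]]
wrist_force: [1.7, -12.3, 6.5]
width: 0.0002
grip_force: 7.1
```

```bash
python3 -c "
from h import *
show()"
```

```text
t 11.95 keeper mm [-128.    -1.7   52.5] F keeper [-12.36   0.76   6.54] q [ 39.  49. -21.  94. -19.  64. -45.]
```

>>> {"method": "step_arm", "body": {
  "moves": [0,-0.0004,0.0003,0,0,0,0,0,-0.0008,0.0006,0,0,0,0]
}}

```text
time_s: 12.2
position: [0.5596, -0.1128, 0.0524]
tcp_rot: [[0.981, 0.152, -0.122], [0.195, -0.756, 0.625], [0.003, -0.637, -0.771]]
wrist_force: [1.7, -12.6, 5.5]
width: -0.0005
grip_force: 6.8
```

>>> {"method": "step_arm", "body": {
  "moves": [0,-0.0004,0.0003,0,0,0,0,0,-0.0008,0.0006,0,0,0,0]
}}

```text
time_s: 12.45
position: [0.5595, -0.1125, 0.0523]
tcp_rot: [[0.981, 0.152, -0.121], [0.194, -0.757, 0.624], [0.003, -0.636, -0.772]]
wrist_force: [0.5, -14.4, 6.3]
width: 0.0
grip_force: 7.7
```

```bash
cat > barq.py <<'E'
from h import *
from station import cams
import cv2
show()
d=cams.get_image('scene');E=np.array(d['extrinsics'])
h=cv2.cvtColor(d['img'],cv2.COLOR_RGB2HSV).astype(int);H,S,V=h[...,0],h[...,1],h[...,2]
m=((H>=4)&(H<16)&(S>195)&(V>70));m[:230]=0;m[310:]=0;m[:,:240]=0;m[:,310:]=0
k,_,st,c=cv2.connectedComponentsWithStats(m.astype(np.uint8))
for i in range(1,k):
    if st[i,4]>8:print(st[i],c[i].round(1))
def pr(p):
    q=E[:3,:3]@(O+K@(np.array(p)/1e3))+E[:3,3];return np.round([d['fx']*q[0]/q[2]+d['cx'],d['fy']*q[1]/q[2]+d['cy']],1)
for th in [0,.05,.1,.15,.2,.3,.4]:
    x,z=bar(th);print(th,pr((x,-25,z)),pr((x,25,z)),np.round([x,z],1))
E
python3 barq.py
```

```text
t 12.45 keeper mm [-127.4   -1.7   52.3] F keeper [-14.23   2.38   6.31] q [ 39.  49. -21.  94. -19.  63. -45.]
[278 281   9   8  43] [282.1 284.6]
0 [288.9 282.7] [270.8 276.3] [-102.   49.]
0.05 [288.  283.4] [269.8 276.9] [-105.9   49.5]
0.1 [287. 284.] [268.8 277.6] [-109.7   50.3]
0.15 [286.1 284.6] [267.8 278.1] [-113.6   51.2]
0.2 [285.1 285.1] [266.9 278.6] [-117.3   52.3]
0.3 [283.2 285.9] [264.9 279.3] [-124.6   55.1]
0.4 [281.4 286.3] [263.  279.7] [-131.7   58.7]
```

>>> {"method": "step_arm", "body": {
  "moves": [0,-0.0004,0.0003,0,0,0,0,0,-0.0008,0.0006,0,0,0,0]
}}

```text
time_s: 12.75
position: [0.5595, -0.1124, 0.0523]
tcp_rot: [[0.981, 0.151, -0.12], [0.193, -0.758, 0.623], [0.003, -0.635, -0.773]]
wrist_force: [2.0, -16.1, 6.9]
width: 0.0001
grip_force: 8.4
```

>>> {"method": "step_arm", "body": {
  "moves": [0,-0.0004,0.0003,0,0,0,0,0,-0.0008,0.0006,0,0,0,0]
}}

```text
time_s: 13.0
position: [0.5595, -0.1123, 0.0522]
tcp_rot: [[0.981, 0.151, -0.119], [0.193, -0.759, 0.622], [0.004, -0.634, -0.774]]
wrist_force: [2.3, -17.4, 6.6]
width: -0.0002
grip_force: 9.2
```

>>> {"method": "step_arm", "body": {
  "moves": [0,-0.0004,0.0003,0,0,0,0,0,-0.0008,0.0006,0,0,0,0]
}}

```text
time_s: 13.25
position: [0.5587, -0.1092, 0.0516]
tcp_rot: [[0.981, 0.151, -0.121], [0.194, -0.757, 0.624], [0.003, -0.636, -0.772]]
wrist_force: [2.2, -7.6, -0.3]
width: 0.0002
grip_force: 3.4
```

>>> {"method": "step_arm", "body": {
  "moves": [0,-0.0004,0.0003,0,0,0,0,0,-0.0008,0.0006,0,0,0,0,0,-0.0012,0.001,0,0,0,0]
}}

```text
time_s: 13.62
position: [0.5566, -0.1023, 0.0522]
tcp_rot: [[0.98, 0.152, -0.128], [0.199, -0.751, 0.63], [-0.0, -0.643, -0.766]]
wrist_force: [0.2, -2.3, 0.2]
width: -0.0
grip_force: 0.9
```

```bash
python3 barq.py
```

```text
t 13.625 keeper mm [-116.8   -0.9   52.2] F keeper [-2.28  0.23  0.25] q [ 38.  49. -21.  95. -19.  63. -45.]
[280 279   9   9  46] [284.4 283.1]
0 [288.9 282.7] [270.8 276.3] [-102.   49.]
0.05 [288.  283.4] [269.8 276.9] [-105.9   49.5]
0.1 [287. 284.] [268.8 277.6] [-109.7   50.3]
0.15 [286.1 284.6] [267.8 278.1] [-113.6   51.2]
0.2 [285.1 285.1] [266.9 278.6] [-117.3   52.3]
0.3 [283.2 285.9] [264.9 279.3] [-124.6   55.1]
0.4 [281.4 286.3] [263.  279.7] [-131.7   58.7]
```

>>> {"method": "step_arm", "body": {
  "moves": [0,-0.0008,0.0006,0,0,0,0,0,-0.0016,0.0013,0,0,0,0,0,-0.0016,0.0013,0,0,0,0]
}}

```text
time_s: 14.05
position: [0.5559, -0.0993, 0.0522]
tcp_rot: [[0.98, 0.153, -0.129], [0.2, -0.75, 0.631], [-0.001, -0.644, -0.765]]
wrist_force: [0.1, -1.0, -0.4]
width: 0.0002
grip_force: 0.0
```

>>> {"method": "step_arm", "body": {
  "moves": [0,-0.0006,0.0005,0,0,0,0,0,-0.0012,0.001,0,0,0,0,0,-0.0012,0.001,0,0,0,0]
}}

```text
time_s: 14.42
position: [0.5559, -0.0986, 0.0522]
tcp_rot: [[0.98, 0.152, -0.128], [0.199, -0.751, 0.63], [-0.0, -0.643, -0.766]]
wrist_force: [-0.6, -0.4, 0.5]
width: -0.0002
grip_force: 0.1
```

```bash
python3 barq.py|head -4
```

```text
t 14.425 keeper mm [-113.1   -0.9   52.2] F keeper [-0.24  0.65  0.52] q [ 38.  49. -21.  95. -20.  63. -45.]
[282 279   8   8  43] [285.4 282.7]
0 [288.9 282.7] [270.8 276.3] [-102.   49.]
0.05 [288.  283.4] [269.8 276.9] [-105.9   49.5]
```

>>> {"method": "step_arm", "body": {
  "moves": [0,-0.0006,0.0005,0,0,0,0,0,-0.0012,0.001,0,0,0,0,0,-0.0012,0.001,0,0,0,0]
}}

```text
time_s: 14.85
position: [0.5557, -0.0971, 0.0523]
tcp_rot: [[0.98, 0.153, -0.128], [0.199, -0.751, 0.63], [0.0, -0.643, -0.766]]
wrist_force: [0.2, -1.5, 0.7]
width: -0.0001
grip_force: 0.3
```

>>> {"method": "step_arm", "body": {
  "moves": [0,-0.0006,0.0005,0,0,0,0,0,-0.0012,0.001,0,0,0,0,0,-0.0012,0.001,0,0,0,0]
}}

```text
time_s: 15.22
position: [0.5555, -0.0964, 0.0522]
tcp_rot: [[0.98, 0.152, -0.127], [0.198, -0.752, 0.629], [0.0, -0.642, -0.767]]
wrist_force: [-0.4, -3.3, 1.6]
width: -0.0002
grip_force: 1.5
```

>>> {"method": "step_arm", "body": {
  "moves": [0,-0.0006,0.0005,0,0,0,0,0,-0.0012,0.001,0,0,0,0,0,-0.0012,0.001,0,0,0,0]
}}

```text
time_s: 15.6
position: [0.5556, -0.0962, 0.0522]
tcp_rot: [[0.98, 0.152, -0.126], [0.197, -0.753, 0.628], [0.001, -0.64, -0.768]]
wrist_force: [0.2, -6.8, 2.8]
width: -0.0001
grip_force: 3.0
```

>>> {"method": "step_arm", "body": {
  "moves": [0,0.008,-0.008,0,0,0,0,0,0.016,-0.016,0,0,0,0,0,0.04,-0.04,0,0,0,0,0,0.04,-0.09,0,0,0,0,0,0.04,-0.14,0,0,0,0]
}}

```text
time_s: 16.23
position: [0.5788, -0.2132, 0.1343]
tcp_rot: [[0.98, 0.152, -0.129], [0.199, -0.75, 0.631], [-0.001, -0.644, -0.765]]
wrist_force: [0.6, -0.8, -0.1]
width: -0.0004
grip_force: 0.0
```

```bash
python3 barq.py|head -4; python3 look.py c6
```

```text
t 16.225 keeper mm [-229.9   -0.5  134.3] F keeper [-0.9  -0.43 -0.14] q [ 42.  48. -19.  82. -17.  79. -45.]
[270 275  20  12 111] [279.8 280.3]
0 [288.9 282.7] [270.8 276.3] [-102.   49.]
0.05 [288.  283.4] [269.8 276.9] [-105.9   49.5]
t 16.275 keeper mm [-236.7   -2.1  139.3] F keeper [-4.86 -1.19  3.63] q [ 43.  47. -18.  81. -17.  79. -45.]
```

View pics/c6.png

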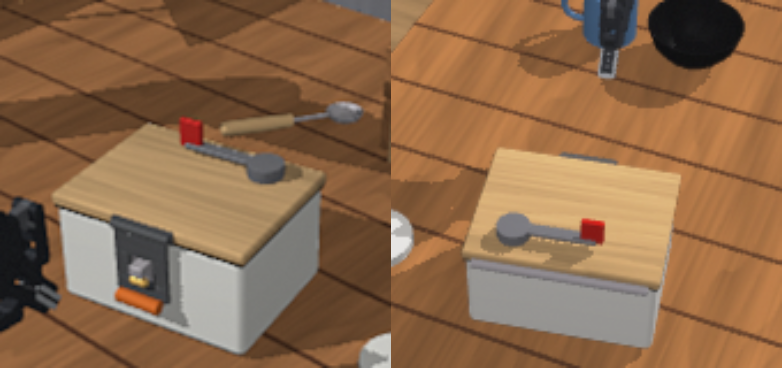

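The hasp hangs home with its bar at (279.8,280.3), the predicted place for angle 0, and the lid is flat. Next is the lever.

```bash
python3 -c "
from h import *
rel([(-220,0,200,30),(-180,10,240,20),(-130,20,260,10),(-70,30,260,0),(-15,30,260,0),(82,30,255,0),])"
```

```text
t 16.375 keeper mm [-232.1   -1.4  135.4] F keeper [ 1.47  0.77 -0.2 ] q [ 43.  47. -18.  82. -17.  79. -45.]
[-0.0013 -0.0507 -0.0419] [-9.8  -0.24 -0.06]
[-0.0113 -0.107  -0.0471] [-19.8   -0.23  -0.08]
[-0.0214 -0.1582 -0.0305] [-29.8   -0.23  -0.1 ]
[-0.0316 -0.2043  0.0079] [-39.8   -0.22  -0.12]
[-0.0318 -0.2465  0.0431] [-39.8   -0.22  -0.12]
[-0.0321 -0.3179  0.109 ] [-39.8   -0.22  -0.12]
```

>>> {"method": "step_arm", "body": {
  "moves": [-0.001,-0.045,-0.042,-9,0,0,0,-0.011,-0.09,-0.047,-18,0,0,0,-0.02,-0.13,-0.04,-27,0,0,0,-0.03,-0.17,-0.02,-36,0,0,0,-0.032,-0.204,0.008,-39.8,0,0,0]
}}

```text
time_s: 17.0
position: [0.514, -0.0569, 0.2593]
tcp_rot: [[0.979, 0.203, 0.001], [0.203, -0.979, 0.001], [0.001, -0.001, -1.0]]
wrist_force: [0.4, 0.2, -0.2]
width: 0.0004
grip_force: 0.0
```

```bash
python3 -c "
from h import *
rel([(82,30,255,0),(82,30,156,0)])"
```

```text
t 17.0 keeper mm [-63.8  31.9 259.3] F keeper [ 0.08 -0.43 -0.22] q [ 18.  13. -18. 108.   5.  59. -80.]
[ 0.0025 -0.1458  0.0044] [-0.04 -0.06  0.22]
[ 0.0024 -0.1457  0.1034] [-0.04 -0.06  0.22]
```

>>> {"method": "step_arm", "body": {
  "moves": [0.001,-0.045,0,0,0,0,0,0.002,-0.1,0,0,0,0,0,0.002,-0.15,0,0,0,0,0,0.002,-0.15,0.02,0,0,0,0,0.002,-0.15,0.05,0,0,0,0]
}}

```text
time_s: 17.62
position: [0.4866, 0.0886, 0.2083]
tcp_rot: [[0.979, 0.202, -0.001], [0.202, -0.979, 0.004], [-0.0, -0.004, -1.0]]
wrist_force: [0.7, -0.3, 0.4]
width: 0.0
grip_force: 0.0
```

```bash
python3 -c "
from h import *
rel([(82,30,157,0)])"
```

```text
t 17.625 keeper mm [ 84.2  29.7 208.3] F keeper [-0.46 -0.59  0.36] q [  6.  15. -23. 113.   7.  53. -99.]
[-0.0003  0.0024  0.0513] [-0.21  0.03  0.18]
```

>>> {"method": "step_arm", "body": {
  "moves": [0,0,0.03,0,0,0,0,0,0,0.051,0,0,0,0,0,0.01,0.051,0,0,0,0,0,0.019,0.051,0,0,0,0,0,0.028,0.051,0,0,0,0]
}}

```text
time_s: 18.25
position: [0.4935, 0.0594, 0.1588]
tcp_rot: [[0.98, 0.199, 0.0], [0.199, -0.98, 0.004], [0.001, -0.004, -1.0]]
wrist_force: [-0.3, 2.1, -1.1]
width: -0.0001
grip_force: 0.7
```

>>> {"method": "step_arm", "body": {
  "moves": [0.001,0.008,0,0,0,0,0,0.002,0.017,0,0,0,0,0,0.003,0.026,0,0,0,0,0,0.006,0.035,0,0,0,0,0,0.009,0.044,0,0,0,0]
}}

```text
validation failed for argument at $.mo...
```

```bash
python3 -c "
from h import *
show()"
```

```text
t 18.25 keeper mm [ 54.2  28.7 158.8] F keeper [ 2.1  -0.12 -1.09] q [  7.  19. -21. 116.   9.  47. -98.]
```

>>> {"method": "step_arm", "body": {
  "moves": [0.0005,0.009,0,0,0,0,0,0.0015,0.018,0,0,0,0,0,0.0035,0.027,0,0,0,0,0,0.006,0.035,0,0,0,0,0,0.009,0.043,0,0,0,0]
}}

```text
validation failed for argument at $.mo...
```

```bash
python3 -c "
from h import *
show()"
```

```text
t 18.25 keeper mm [ 54.2  28.7 158.8] F keeper [ 2.1  -0.12 -1.09] q [  7.  19. -21. 116.   9.  47. -98.]
```

>>> {"method": "step_arm", "body": {
  "moves": [0.001,0.009,0,0,0,0,0,0.002,0.018,0,0,0,0,0]
}}

```text
time_s: 18.5
position: [0.4994, 0.0423, 0.1587]
tcp_rot: [[0.98, 0.199, 0.001], [0.199, -0.98, 0.004], [0.002, -0.004, -1.0]]
wrist_force: [0.1, 3.1, -0.6]
width: -0.0002
grip_force: 0.9
```

>>> {"method": "step_arm", "body": {
  "moves": [0.002,0.009,0,0,0,0,0,0.005,0.018,0,0,0,0,0,0.008,0.026,0,0,0,0,0]
}}

```text
time_s: 18.88
position: [0.5119, 0.0183, 0.158]
tcp_rot: [[0.98, 0.199, -0.001], [0.199, -0.98, 0.004], [-0.0, -0.004, -1.0]]
wrist_force: [-0.4, 2.8, 0.4]
width: 0.0002
grip_force: 1.2
```

>>> {"method": "step_arm", "body": {
  "moves": [0.004,0.006,0,0,0,0,0,0.008,0.012,0,0,0,0,0,0.011,0.016,0,0,0,0,0]
}}

```text
time_s: 19.25
position: [0.5257, 0.005, 0.1578]
tcp_rot: [[0.98, 0.199, -0.002], [0.199, -0.98, 0.003], [-0.001, -0.004, -1.0]]
wrist_force: [-2.0, 3.2, -1.0]
width: -0.0001
grip_force: 1.4
```

```bash
cat > tabq.py <<'E'
from h import *
from station import cams
import cv2
show()
d={n:cams.get_image(n) for n in ['scene','side']}
L=[]
for n in d:
    h=cv2.cvtColor(d[n]['img'],cv2.COLOR_RGB2HSV).astype(int);H,S,V=h[...,0],h[...,1],h[...,2]
    m=((H<4)|(H>176))&(S>180)&(V>60);m[:190]=0;m[290:]=0;m[:,:240]=0;m[:,400:]=0
    k,_,st,c=cv2.connectedComponentsWithStats(m.astype(np.uint8));i=1+np.argmax(st[1:,4]);print(n,st[i],c[i].round(1));L.append((d[n],*c[i]))
x,r=tri(*L);k=K.T@(x-O)*1e3;print(k.round(1),np.round(r,4),'alpha',np.arctan2(50-k[0],k[1]+60).round(3))
E
python3 tabq.py
```

```text
t 19.25 keeper mm [ -5.5   8.1 157.8] F keeper [ 3.56  1.33 -1.03] q [ 12.  22. -20. 112.   9.  48. -91.]
scene [294 217  11  14 116] [298.4 222.9]
side [346 229   2   5  10] [346.5 231. ]
[-17.4  -5.7 156.5] [0.0038 0.0038] alpha 0.893
```

>>> {"method": "step_arm", "body": {
  "moves": [0.002,0.002,0,0,0,0,0,0.004,0.003,0,0,0,0,0]
}}

```text
time_s: 19.6
position: [0.5278, 0.0038, 0.1574]
tcp_rot: [[0.98, 0.2, -0.006], [0.2, -0.98, 0.004], [-0.005, -0.005, -1.0]]
wrist_force: [-10.1, 4.4, 3.9]
width: 0.0002
grip_force: 5.4
```

>>> {"method": "step_arm", "body": {
  "moves": [0.001,0.001,0,0,0,0,0,0.002,0.002,0,0,0,0,0]
}}

```text
time_s: 19.85
position: [0.5283, 0.0033, 0.1572]
tcp_rot: [[0.98, 0.2, -0.01], [0.2, -0.98, 0.005], [-0.009, -0.006, -1.0]]
wrist_force: [-13.6, 8.6, 7.0]
width: -0.0002
grip_force: 7.8
```

>>> {"method": "step_arm", "body": {
  "moves": [-0.009,-0.008,0,0,0,0,0,-0.017,-0.018,0,0,0,0,0,-0.024,-0.032,0,0,0,0,0,-0.028,-0.05,0,0,0,0,0,-0.03,-0.068,0,0,0,0]
}}

```text
validation failed for argument at $.mo...
```

>>> {"method": "step_arm", "body": {
  "moves": [0,-0.012,0,0,0,0,0,0,-0.03,0,0,0,0,0,0,-0.03,-0.04,0,0,0,0,0,-0.03,-0.09,0,0,0,0,0,-0.03,-0.12,0,0,0,0]
}}

```text
time_s: 20.48
position: [0.5284, 0.031, 0.2812]
tcp_rot: [[0.98, 0.2, 0.005], [0.2, -0.98, 0.003], [0.006, -0.002, -1.0]]
wrist_force: [0.1, 0.1, 0.5]
width: -0.0001
grip_force: 0.0
```

```bash
python3 tabq.py; python3 barq.py|head -2; python3 look.py c7
```

```text
t 20.475 keeper mm [1.940e+01 2.000e-01 2.812e+02] F keeper [ 0.06 -0.1   0.51] q [ 12.  14. -22. 105.   6.  62. -91.]
scene [298 201  10  12 100] [302.6 206.5]
side [353 245  10  11  78] [357.2 249.8]
[ 49.4  29.7 159.7] [0.0013 0.0013] alpha 0.007
t 20.575 keeper mm [ 19.3  -1.  282.4] F keeper [-0.01  0.2  -0.22] q [ 12.  14. -22. 105.   6.  62. -91.]
[270 275  20  12 112] [279.8 280.3]
t 20.625 keeper mm [ 19.3   0.3 280.2] F keeper [ 0.44  0.17 -0.31] q [ 12.  14. -22. 105.   6.  62. -91.]
```

View pics/c7.png

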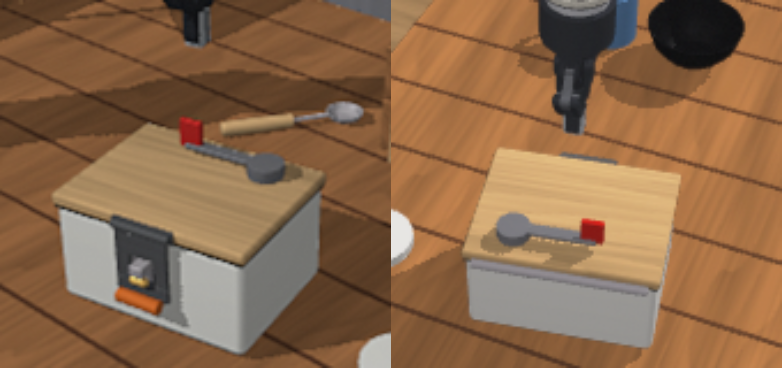

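```bash
python3 -c "
from h import *
import pickle
S=pickle.load(open('v0.pkl','rb'))['scene']
for u,v in [(298.4,222.9),(302.6,206.6)]:
    k=K.T@(plane(S,u,v,.1595)-O)*1e3;print(k,np.arctan2(50-k[0],k[1]+60),np.hypot(50-k[0],k[1]+60))
"
```

```text
[-21.67699514  -4.25539512 159.5       ] 0.9097894004356158 90.80227202718702
[ 49.30501982  28.35657742 159.5       ] 0.007865468152744326 88.35931060310146
```

The tab reached about 0.9 rad, which is its stop, and is back at 0. The hasp is home and the gripper is clear.

```bash
python3 -c "
from station import bot
print(bot.finish_job())"
```

```text
the job is handed in; nothing more can be done
None
```

The job is handed in at about 20.6 s: the hasp is snapped home with the lid still shut, and the pump lever went to its stop (about 0.9 rad) and sprang back. The hasp push peaked near 27 N swinging it over, and the snap itself took about 19 N, more than the stated 7 to 12 N.

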